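Set out the soil sample tins on their drying dishes

ROBOT

A 6-joint arm with a two-finger parallel gripper is mounted at the origin on the work surface. World frame = base frame: x ahead of the robot, y to its left, z up, the work surface at z = 0. Lengths are in m, angles in rad, forces in N, time in s.
With the tool pointing down it reaches from about 0.3 to 0.775 m from the base axis. Payload 14.6 kg.
Tool frame: the origin (TCP) lies at the centre of the arm's flange, where the gripper is bolted on; the fingertips stand 199 mm ahead of it and the grasp point (between the pads) lies ctrl.tcp_to_grasp ahead of it (ctrl.tcp_to_grasp is the distance from the TCP to the grasp point, in m); z points along the fingers, y is the line along which they close (so a half turn about z gives the same grasp; the last joint's range is limited). The gripper opens to 94 mm and grips with 3 to 60 N. Pads are 16 mm wide; open, the fingers measure 119 mm over their backs; the gripper's body (75 mm by 177 mm) begins 78 mm behind the grasp point.
Start: joints at [1.148, 0.3, 1.521, -0, 1.321, -0.067], TCP at [0.192, 0.516, 0.405] pointing down, gripper open.
Joint ranges: [-3.03, 3.03], [-0.79, 2.21], [0.23, 2.52], [-1.04, 4.18], [0, 3.07], [-2.55, 2.55]. Speed limits (rad/s): [2.22, 2.22, 2.57, 3.14, 3.14, 3.14].

INTERFACE

Orientations are given as [roll, pitch, yaw] about the fixed x, y, z axes, in that order (R = Rz(yaw) Ry(pitch) Rx(roll)).
In Python, from station import ctrl gives the robot as it stands. The module is installed in compiled form; this text tells all that it offers.
- The arm moves only by the shell command python3 -m jog 'ROWS' [OPENING] [FORCE]. ROWS is JSON, a list of rows, each a list of 6 numbers: the shift along the tool's x, y, z in cm, then the turn, a rotation vector about the tool's x, y, z in rad. In form: [[tx, ty, tz, ax, ay, az], ...]. A call has 1 to 8 rows; each row is the pose to reach, as a shift and turn from the pose commanded when the call began, along the tool's axes at that moment; what a row does not reach only later rows make up. A row lasts 1/10 s, in which the tool goes at most 50 mm and 8.59 degrees, less where a joint would pass 70% of its speed; a pose out of reach is approached as far as the arm can. A call with a gripper value outside its range is refused whole. OPENING is the opening in per cent of the stroke, from 0 (shut) to 100 (fully open), set as the call begins (- or left out, the last holds). The fingers move at their own pace and stop on an object; FORCE is the grip in N (left out, the last holds). Time passes only in rows, so rows that repeat a pose let the fingers close. It gives the time, the measured TCP pose, the force, the opening and the grip force at its end, in the units of the state.
- ctrl.get_obs(): the state, without advancing time (a new reading comes with each control period).
- ctrl.camera(name): name is "scene" or "top" or "wrist"; returns a dict with "img" (420x560x3 uint8, blue, green, red), "intrinsics" (3x3 intrinsics, pixels), "k1" (the pictures are not rectified: a ray, as slopes to the right and down, at radius r is drawn at 1 + k1 r^2 times it, then the intrinsics apply), "R" (3x3) and "t" (3): a world point X has camera coordinates R X + t. Camera axes: x right, y down, z forward; pixel columns grow to the right and rows downward; lengths in m; the calibration is good to about 2 mm. A picture is of the moment at which its call begins. There is no depth.
- ctrl.hand_in(): hands the job in; it is judged then, once.
The state is a dict: "time_s": time; "qpos": joint angles; "joint_vel": joint speeds; "tau": joint torques, N m; "ee_pos": TCP position; "eef_rot": TCP orientation; "force": force on the tool from outside, world axes, zero at the start; "moment": the same for the moment, N m; "grip_width": finger opening in m; "grip_force": force on a finger pad.
Only numpy, scipy, OpenCV 4.12 (cv2) and the standard library are available. Lean on these libraries where they do the work, as an engineer would, in place of code of your own. Each camera call takes 0.05 s, during which the arm holds its last target. There are 200 camera calls.

TASK

Set the four colour-lidded soil sample tins out to dry, one after another from the tallest to the shortest: each goes upright inside the rim of the drying dish of its lid's colour, flat on the dish's floor. Set them down without dropping them, and leave the two tins with bare metal lids where they are.

Things in the scene. Friction and masses are not known exactly. Their poses are not given: they have to be found in the camera images.
- red_tin_mid (a point): red-lidded soil sample tin: loose, upright plain aluminium cylinder 52 mm in diameter and 72 mm tall over all, closed by a flat red lid (the top 12 mm); 0.15 to 0.35 kg. The point is its centre, 36 mm above its underside; z is its own upward axis.
- yellow_tin_mid (a point): yellow-lidded soil sample tin: loose, upright plain aluminium cylinder 52 mm in diameter and 63 mm tall over all, closed by a flat yellow lid (the top 12 mm); 0.15 to 0.35 kg. The point is its centre, 31.5 mm above its underside; z is its own upward axis.
- green_tin_mid (a point): green-lidded soil sample tin: loose, upright plain aluminium cylinder 52 mm in diameter and 54 mm tall over all, closed by a flat green lid (the top 12 mm); 0.15 to 0.35 kg. The point is its centre, 27 mm above its underside; z is its own upward axis.
- blue_tin_mid (a point): blue-lidded soil sample tin: loose, upright plain aluminium cylinder 52 mm in diameter and 45 mm tall over all, closed by a flat blue lid (the top 12 mm); 0.15 to 0.35 kg. The point is its centre, 22.5 mm above its underside; z is its own upward axis.
- red_dish_floor (a point): red drying dish: fixed, shallow round dish of 96 mm outer diameter, red all round with a flat bare-steel floor 80 mm across, 5 mm above the bench; its rim is 8 mm wide and stands 4 mm above the floor (9 mm above the bench). The point is the centre of the floor's upper face; z is up.
- yellow_dish_floor (a point): yellow drying dish: fixed, shallow round dish of 96 mm outer diameter, yellow all round with a flat bare-steel floor 80 mm across, 5 mm above the bench; its rim is 8 mm wide and stands 4 mm above the floor (9 mm above the bench). The point is the centre of the floor's upper face; z is up.
- green_dish_floor (a point): green drying dish: fixed, shallow round dish of 96 mm outer diameter, green all round with a flat bare-steel floor 80 mm across, 5 mm above the bench; its rim is 8 mm wide and stands 4 mm above the floor (9 mm above the bench). The point is the centre of the floor's upper face; z is up.
- blue_dish_floor (a point): blue drying dish: fixed, shallow round dish of 96 mm outer diameter, blue all round with a flat bare-steel floor 80 mm across, 5 mm above the bench; its rim is 8 mm wide and stands 4 mm above the floor (9 mm above the bench). The point is the centre of the floor's upper face; z is up.
- plain_tin_a_mid (a point): tin with a bare metal lid (bright aluminium), not to be moved: loose aluminium cylinder 52 mm in diameter and 60 mm tall. The point is its centre, 30 mm above the bench.
- plain_tin_b_mid (a point): tin with a bare metal lid (dark steel), not to be moved: loose aluminium cylinder 52 mm in diameter and 48 mm tall. The point is its centre, 24 mm above the bench.
Mind the look-alikes: they are no part of the job. Leave any black, pink or purple look-alike of the part that bears blue_dish_floor alone.

How it is judged:
By the outcome, as a careful person would: the job done as asked, in the order asked, and still so for the second after the job is handed in, with the robot touching nothing.
It also fails if it takes over 112 s, if anything falls off the work surface, if the arm or the gripper's body presses on something with over 40 N, if the wrist force passes 120 N, or if a joint passes its speed limit or range.

## Working session

There is one attempt and no reset: what is moved stays moved. The work goes in short steps, Python scripts to look and compute and a shell command to move; the robot and the scene stay as the last step left them, time stands still between calls to the robot, and variables do not carry over. Pictures are saved under pics/ and viewed, at most 14 in all, crops included, and the job is handed in when it is done.

```bash
mkdir -p pics
python3 - <<'E'
from station import ctrl
import cv2
print(ctrl.tcp_to_grasp, ctrl.get_obs())
for n in ("top","scene"):
    c=ctrl.camera(n); cv2.imwrite(f"pics/{n}0.png",c["img"]); print(n,c["intrinsics"],c["k1"],c["R"],c["t"])
E
```

```text
0.1804 {'time_s': 0.0, 'qpos': array([ 1.14841750e+00,  3.00490595e-01,  1.52162137e+00,  2.40597070e-05,
        1.32068731e+00, -6.66199397e-02]), 'joint_vel': array([ 0.00084486,  0.00082658,  0.00057437, -0.00045183, -0.00070059,
        0.00012098]), 'tau': array([ 2.54308634e-04, -5.31803405e+01, -3.52740884e+01,  7.08354078e-02,
        2.43672665e-02, -8.86278963e-05]), 'ee_pos': array([0.19156224, 0.51552219, 0.40405845]), 'eef_rot': array([-3.14039025e+00, -1.03578191e-04,  2.78582774e+00]), 'force': array([ 0.48649618, -0.23991233, -0.23538242]), 'moment': array([-0.01004534, -0.01480001, -0.00216993]), 'grip_force': 0.0, 'grip_width': 0.0938693904229096}
top [[402.21328407   0.         279.18984929]
 [  0.         402.21328407 216.08325433]
 [  0.           0.           1.        ]] -0.07448613995005929 [[ 0.00193682 -0.99992107  0.01241412]
 [-0.98592733 -0.00398461 -0.16712697]
 [ 0.16716325 -0.01191572 -0.98585722]] [0.04078764 0.57143339 1.06812451]
scene [[397.82195682   0.         283.44244306]
 [  0.         397.82195682 206.35171374]
 [  0.           0.           1.        ]] -0.0610924207926941 [[ 0.30403117  0.95263575 -0.00708275]
 [ 0.67756363 -0.22145695 -0.70133041]
 [-0.66968095  0.20842729 -0.71280116]] [-0.22843292 -0.34219676  1.37739425]
```

View pics/top0.png

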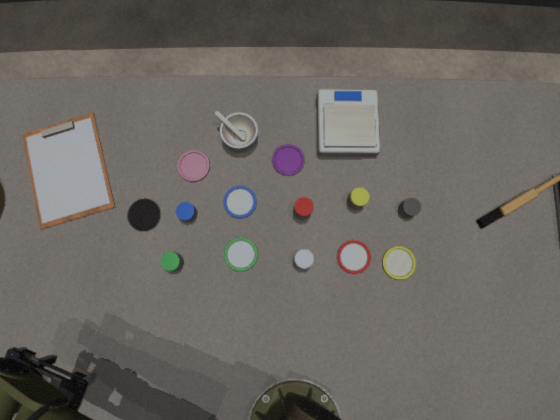

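View pics/scene0.png

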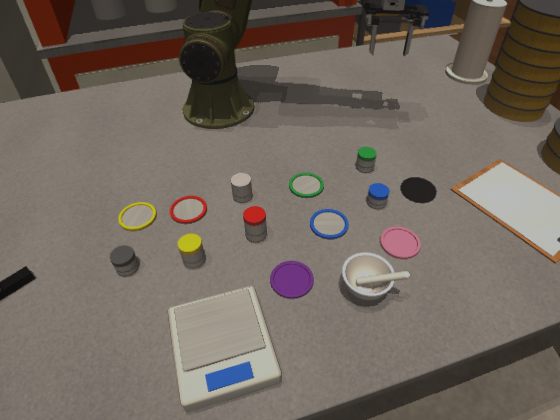

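Top view: tins red (304,207), yellow (360,197), green (171,262), blue (186,212). Dishes are red (354,257), yellow (399,263), green (241,254), blue (240,202). Bare tins are at (304,259) and (411,207). The scene view agrees. The pink, black and purple discs are decoys.

```bash
cat > h.py <<'E'
from station import ctrl
import cv2, numpy as np
from scipy.spatial.transform import Rotation as Ro
HUE={'red':(-8,8),'yellow':(24,36),'green':(50,75),'blue':(108,124)}
H={'red':.072,'yellow':.063,'green':.054,'blue':.045}
def ray(c,uv,z):
    K=c["intrinsics"]; d=(np.array(uv,float).reshape(-1,2)-K[:2,2])/[K[0,0],K[1,1]]
    s=d.copy()
    for _ in range(8): s=d/(1+c["k1"]*(s**2).sum(1,keepdims=True))
    R=c["R"]; o=-R.T@c["t"]; w=np.c_[s,np.ones(len(s))]@R
    return (o+w*((z-o[2])/w[:,2])[:,None])[:,:2]
def mask(img,col,s=120,v=60):
    h=cv2.cvtColor(img,cv2.COLOR_BGR2HSV).astype(int); a,b=HUE[col]
    hh=(h[...,0]+90)%180-90 if a<0 else h[...,0]
    return ((hh>=a)&(hh<=b)&(h[...,1]>s)&(h[...,2]>v)).astype(np.uint8)
def blobs(c,col,amin=60):
    cs,_=cv2.findContours(mask(c["img"],col),cv2.RETR_EXTERNAL,cv2.CHAIN_APPROX_NONE)
    return [k for k in cs if cv2.contourArea(k)>amin]
def circ(c,k,z):  # circle through the contour cast on plane z
    p=ray(c,k.reshape(-1,2)+0.0,z).astype(np.float32)
    (x,y),r=cv2.minEnclosingCircle(p); return x,y,r*1e3
def delta(x,y,z,yaw):  # first-to-go shift in tool axes (cm) to bring grasp point to x,y,z, tool down
    o=ctrl.get_obs(); R=Ro.from_euler('xyz',o['eef_rot']).as_matrix()
    T=Ro.from_euler('xyz',[np.pi,0,yaw]).as_matrix()
    d=np.array([x,y,z+ctrl.tcp_to_grasp])-o['ee_pos']
    return np.round(R.T@d*100,2), np.round(Ro.from_matrix(R.T@T).as_rotvec(),3)
E
python3 - <<'E'
from h import *
for n in("top","scene"):
    c=ctrl.camera(n)
    for col in HUE:
        for k in blobs(c,col):
            u=k.reshape(-1,2).mean(0).round()
            print(n,col,u,cv2.contourArea(k),'lid',np.round(circ(c,k,H[col]-.003),4),'dish',np.round(circ(c,k,.007),4))
    for u in ([(304,259),.06],[(411,207),.048]) if n=="top" else ([(242,181),.06],[(123,255),.048]): print('plain',ray(c,u[0],u[1]))
E
```

```text
top red [354. 257.] 817.0 lid [ 0.4582 -0.1577 44.9779] dish [ 0.4624 -0.1699 47.5566]
top red [303. 206.] 255.0 lid [ 5.94700e-01 -2.34000e-02  2.67982e+01] dish [ 6.06700e-01 -2.79000e-02  2.83323e+01]
top yellow [398. 262.] 788.5 lid [ 0.4427 -0.2821 44.9636] dish [ 0.4455 -0.2986 47.149 ]
top yellow [359. 197.] 238.5 lid [ 0.6255 -0.1792 26.2296] dish [ 0.6372 -0.1907 27.5025]
top green [170. 261.] 207.5 lid [ 0.4448  0.34   24.8658] dish [ 0.4472  0.3514 25.8592]
top blue [185. 211.] 243.0 lid [ 0.5858  0.3062 26.1242] dish [ 0.5922  0.3142 26.9477]
top blue [239. 201.] 765.0 lid [ 0.6134  0.1544 45.7141] dish [ 0.6207  0.1575 47.1576]
top blue [348.  95.] 198.0 lid [ 0.9369 -0.1602 39.7508] dish [ 0.9543 -0.167  41.0055]
plain [[ 0.45198095 -0.02458617]]
plain [[ 0.59876009 -0.32913509]]
scene red [254. 216.] 335.0 lid [ 5.99900e-01 -2.22000e-02  3.12441e+01] dish [ 5.42300e-01 -1.08000e-02  3.41209e+01]
scene red [188. 209.] 760.0 lid [ 0.5303 -0.1661 45.8536] dish [ 0.4662 -0.1682 50.1028]
scene red [112.  59.] 2715.5 lid [ -0.3946  -0.3187 288.1244] dish [ -0.5441  -0.3347 3
[... 386 characters left out ...]
ellow [137. 215.] 753.0 lid [ 0.5031 -0.2871 45.2597] dish [ 0.4469 -0.2981 48.7785]
scene green [306. 184.] 606.5 lid [ 0.5179  0.1364 45.8801] dish [ 0.4728  0.1544 48.8029]
scene green [367. 153.] 172.0 lid [ 0.4502  0.341  31.6526] dish [ 0.4008  0.372  33.667 ]
scene blue [228. 376.] 708.5 lid [ 0.9343 -0.1592 41.611 ] dish [ 0.9198 -0.1599 43.6919]
scene blue [328. 223.] 836.0 lid [ 0.6533  0.1439 46.7753] dish [ 0.6247  0.1584 49.115 ]
scene blue [378. 191.] 246.0 lid [ 0.5899  0.3064 31.6351] dish [ 0.5582  0.3291 33.2159]
scene blue [436.  12.] 645.0 lid [ -0.4731   1.1909 225.5263] dish [ -0.5581   1.2579 236.8267]
plain [[ 0.46476688 -0.01965593]]
plain [[ 0.60690653 -0.32552394]]
```

Run:
```python
from h import *
print(delta(.595,-.023,.20,np.pi))
```

```text
(array([-56.58, -36.43,   2.41]), array([-0.001, -0.   , -0.356]))
```

```bash
python3 -m jog '[[-56.6,-36.4,2.4,0,0,-0.356],[-56.6,-36.4,2.4,0,0,-0.356],[-56.6,-36.4,2.4,0,0,-0.356],[-56.6,-36.4,2.4,0,0,-0.356],[-56.6,-36.4,2.4,0,0,-0.356],[-56.6,-36.4,2.4,0,0,-0.356],[-56.6,-36.4,2.4,0,0,-0.356],[-56.6,-36.4,2.4,0,0,-0.356]]' 100
python3 - <<'E'
from h import *
print(delta(.595,-.023,.20,np.pi))
E
```

```text
time_s: 1.0
ee_pos: [0.4281, 0.1996, 0.3907]
eef_rot: [3.141, 0.0, -3.141]
force: [0.5, 0.7, 0.1]
grip_width: 0.0941
grip_force: 0.0
(array([-16.68, -22.26,   1.03]), array([0., 0., 0.]))
```

```bash
python3 -m jog '[[-16.7,-22.3,6,0,0,0],[-16.7,-22.3,6,0,0,0],[-16.7,-22.3,6,0,0,0],[-16.7,-22.3,6,0,0,0],[-16.7,-22.3,6,0,0,0],[-16.7,-22.3,6,0,0,0],[-16.7,-22.3,6,0,0,0],[-16.7,-22.3,6,0,0,0]]'
python3 - <<'E'
from h import *
c=ctrl.camera("wrist"); cv2.imwrite("pics/w1.png",c["img"])
for k in blobs(c,'red'): print(k.reshape(-1,2).mean(0).round(),circ(c,k,.070))
print(-c["R"].T@c["t"],delta(.595,-.023,.04,np.pi))
E
```

```text
time_s: 1.8
ee_pos: [0.5944, -0.0218, 0.3301]
eef_rot: [3.141, -0.001, 3.141]
force: [-0.8, -0.3, 1.0]
grip_width: 0.0941
grip_force: 0.0
[280. 227.] (0.5960944294929504, -0.023065654560923576, 27.612078934907913)
[104.  51.] (0.47576984763145447, -0.13900068402290344, 39.07116875052452)
[ 0.52282184 -0.02153974  0.31150741] (array([-0.09, -0.19, 11.01]), array([ 0.   , -0.001,  0.   ]))
```

View pics/w1.png

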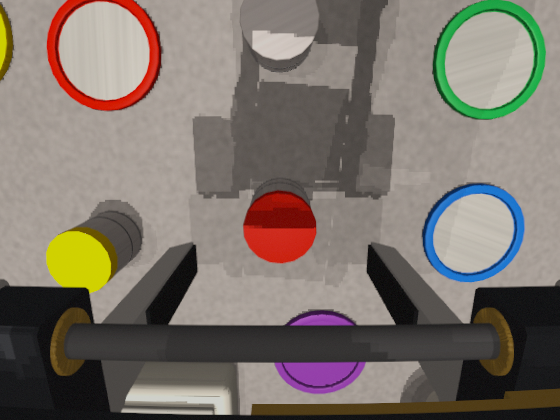

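Red lid at (280,227), centred between the fingers; the wrist estimate matches the top view.

```bash
python3 -m jog '[[-0.2,-0.1,4,0,0,0],[-0.2,-0.1,8,0,0,0],[-0.2,-0.1,10,0,0,0],[-0.2,-0.1,11,0,0,0],[-0.2,-0.1,11,0,0,0]]'; python3 -m jog '[[0,0,0,0,0,0],[0,0,0,0,0,0],[0,0,0,0,0,0],[0,0,0,0,0,0],[0,0,0,0,0,0],[0,0,0,0,0,0],[0,0,0,0,0,0],[0,0,0,0,0,0]]' 0 25
```

```text
time_s: 2.35
ee_pos: [0.5961, -0.0217, 0.2204]
eef_rot: [3.141, -0.001, -3.14]
force: [0.2, -0.2, 0.3]
grip_width: 0.0943
grip_force: 0.0
time_s: 3.15
ee_pos: [0.5964, -0.0226, 0.2209]
eef_rot: [-3.142, 0.0, -3.141]
force: [-0.5, -0.4, 3.8]
grip_width: 0.0516
grip_force: 25.0
```

```bash
python3 -m jog '[[0,0,-2,0,0,0],[0,0,-5,0,0,0],[0,0,-10,0,0,0],[4,-4.3,-10,0,0,0],[8,-8.6,-10,0,0,0],[11,-12.5,-10,0,0,0],[13.3,-14.7,-10,0,0,0],[13.3,-14.7,-10,0,0,0]]'
python3 - <<'E'
from h import *
c=ctrl.camera("wrist"); cv2.imwrite("pics/w2.png",c["img"])
c=ctrl.camera("top")
for k in blobs(c,'red'): print(k.reshape(-1,2).mean(0).round(),circ(c,k,.170))
print(ctrl.get_obs()['grip_width'],delta(.463,-.169,.045,np.pi))
E
```

```text
time_s: 3.95
ee_pos: [0.4606, -0.1724, 0.3205]
eef_rot: [-3.141, -0.001, 3.138]
force: [0.7, -0.1, -1.4]
grip_width: 0.0517
grip_force: 25.0
0.05166431515798583 (array([0.01, 0.11, 9.53]), array([ 0.   ,  0.   , -0.002]))
```

View pics/w2.png

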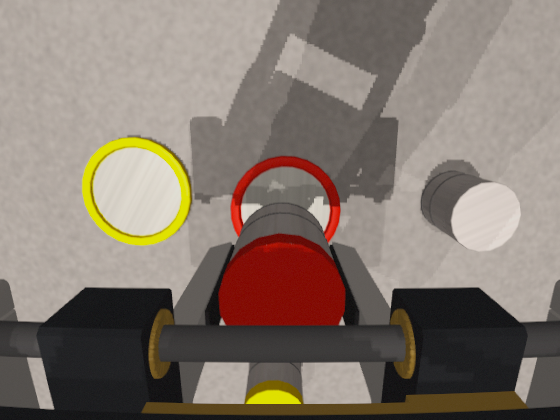

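Red lid (282,297) held upright over the red dish (285,205).

```bash
python3 -m jog '[[0,0.1,3,0,0,0],[0,0.1,6,0,0,0],[0,0.1,8,0,0,0],[0,0.1,9,0,0,0],[0,0.1,9.2,0,0,0],[0,0.1,9.35,0,0,0],[0,0.1,9.45,0,0,0],[0,0.1,9.45,0,0,0]]'
```

```text
time_s: 4.85
ee_pos: [0.4636, -0.1685, 0.2268]
eef_rot: [-3.141, 0.001, -3.141]
force: [-0.7, -0.7, -2.0]
grip_width: 0.0518
grip_force: 25.0
```

```bash
python3 -m jog '[[0,0,0.05,0,0,0],[0,0,0.1,0,0,0],[0,0,0.1,0,0,0]]'; python3 -m jog '[[0,0,0.05,0,0,0],[0,0,0.1,0,0,0],[0,0,0.1,0,0,0]]'
```

```text
time_s: 5.15
ee_pos: [0.4636, -0.1686, 0.2258]
eef_rot: [-3.141, 0.001, -3.141]
force: [-1.9, 0.6, 5.0]
grip_width: 0.0516
grip_force: 25.0
time_s: 5.45
ee_pos: [0.4636, -0.1686, 0.2258]
eef_rot: [-3.141, 0.001, -3.141]
force: [-8.2, 3.6, 19.9]
grip_width: 0.0516
grip_force: 25.0
```

Contact at the expected height; release and look.

```bash
python3 -m jog '[[0,0,-0.1,0,0,0],[0,0,-0.1,0,0,0]]'; python3 -m jog '[[0,0,0,0,0,0],[0,0,0,0,0,0],[0,0,0,0,0,0],[0,0,0,0,0,0],[0,0,-2,0,0,0],[0,0,-6,0,0,0],[0,0,-11,0,0,0],[0,0,-11,0,0,0]]' 100
python3 - <<'E'
from h import *
print(delta(.6255,-.179,.135,np.pi))
E
```

```text
time_s: 5.65
ee_pos: [0.4636, -0.1686, 0.2258]
eef_rot: [-3.141, 0.001, -3.141]
force: [-3.0, 0.6, 8.0]
grip_width: 0.0517
grip_force: 25.0
time_s: 6.45
ee_pos: [0.4641, -0.1688, 0.3409]
eef_rot: [-3.138, 0.009, -3.141]
force: [0.4, 0.1, -0.8]
grip_width: 0.094
grip_force: 0.0
(array([-16.12,  -1.01,   2.69]), array([-0.004,  0.009,  0.   ]))
```

```bash
python3 -m jog '[[-5,-0.3,0,0,0,0],[-10,-0.6,0,0,0,0],[-14,-0.9,0,0,0,0],[-16,-1,0,0,0,0],[-16,-1,0,0,0,0],[-16,-1,0,0,0,0]]'
python3 - <<'E'
from h import *
c=ctrl.camera("wrist"); cv2.imwrite("pics/w3.png",c["img"])
for k in blobs(c,'yellow'): print(k.reshape(-1,2).mean(0).round(),circ(c,k,.061))
print(delta(.6255,-.179,.038,np.pi))
c=ctrl.camera("top")
cv2.imwrite("pics/t3.png",c["img"])
for k in blobs(c,'red'): print(k.reshape(-1,2).mean(0).round(),circ(c,k,.075))
E
```

```text
time_s: 7.05
ee_pos: [0.6232, -0.1785, 0.334]
eef_rot: [3.141, -0.002, -3.141]
force: [0.3, -1.4, -1.0]
grip_width: 0.0939
grip_force: 0.0
[279. 224.] (0.6267957091331482, -0.17974326014518738, 27.520470321178436)
[135.  29.] (0.4699999690055847, -0.27822399139404297, 39.68244045972824)
(array([-0.27, -0.06, 11.61]), array([ 0.   , -0.001,  0.   ]))
```

View pics/w3.png

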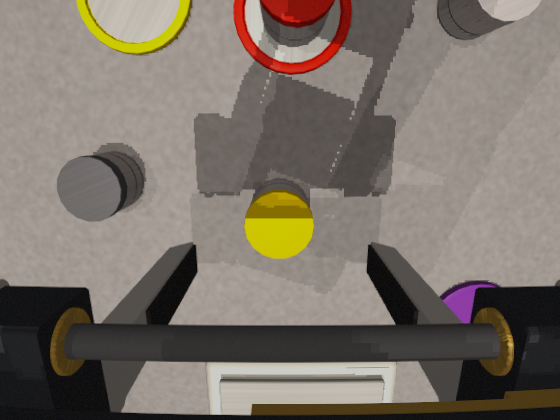

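Red tin stands inside its dish (293,35); yellow lid at (279,224), centred between the fingers.

```bash
python3 -m jog '[[-0.3,-0.1,4,0,0,0],[-0.3,-0.1,8,0,0,0],[-0.3,-0.1,10.5,0,0,0],[-0.3,-0.1,11.6,0,0,0],[-0.3,-0.1,11.6,0,0,0]]'; python3 -m jog '[[0,0,0,0,0,0],[0,0,0,0,0,0],[0,0,0,0,0,0],[0,0,0,0,0,0],[0,0,0,0,0,0],[0,0,0,0,0,0],[0,0,0,0,0,0],[0,0,0,0,0,0]]' 0 25
python3 - <<'E'
from h import *
print(delta(.446,-.2985,.148,np.pi))
E
```

```text
time_s: 7.65
ee_pos: [0.626, -0.1796, 0.2186]
eef_rot: [3.141, -0.001, 3.142]
force: [0.1, -0.0, 0.5]
grip_width: 0.0939
grip_force: 0.0
time_s: 8.45
ee_pos: [0.6265, -0.1796, 0.2194]
eef_rot: [-3.141, 0.0, -3.141]
force: [-0.6, 0.0, 2.4]
grip_width: 0.0515
grip_force: 25.0
(array([ 18.05, -11.89, -10.91]), array([-0.,  0.,  0.]))
```

```bash
python3 -m jog '[[0,0,-2,0,0,0],[0,0,-5,0,0,0],[0,0,-10,0,0,0],[4,-2.6,-11,0,0,0],[8,-5.3,-11,0,0,0],[12,-7.9,-11,0,0,0],[16,-10.6,-11,0,0,0],[18.1,-11.9,-11,0,0,0]]';python3 -m jog '[[0,0,0,0,0,0],[0,0,0,0,0,0]]'
python3 - <<'E'
from h import *
print(delta(.446,-.2985,.044,np.pi))
E
```

```text
time_s: 9.25
ee_pos: [0.4428, -0.2999, 0.3289]
eef_rot: [3.141, -0.001, 3.14]
force: [-0.1, -0.0, -2.9]
grip_width: 0.0519
grip_force: 25.0
time_s: 9.45
ee_pos: [0.4453, -0.2987, 0.3291]
eef_rot: [3.141, -0.0, 3.141]
force: [0.7, -0.3, -2.2]
grip_width: 0.0517
grip_force: 25.0
(array([-0.07,  0.02, 10.47]), array([ 0.   , -0.   , -0.001]))
```

```bash
python3 -m jog '[[-0.1,0,3,0,0,0],[-0.1,0,6,0,0,0],[-0.1,0,8.5,0,0,0],[-0.1,0,9.7,0,0,0],[-0.1,0,10.1,0,0,0],[-0.1,0,10.3,0,0,0],[-0.1,0,10.4,0,0,0],[-0.1,0,10.4,0,0,0]]'; python3 -m jog '[[0,0,0.05,0,0,0],[0,0,0.1,0,0,0],[0,0,0.1,0,0,0]]'
```

```text
time_s: 10.25
ee_pos: [0.4467, -0.2986, 0.226]
eef_rot: [-3.141, 0.001, -3.141]
force: [0.6, -1.0, -2.2]
grip_width: 0.0516
grip_force: 25.0
time_s: 10.55
ee_pos: [0.4465, -0.2986, 0.2244]
eef_rot: [-3.141, 0.0, -3.141]
force: [-0.3, -0.4, -1.7]
grip_width: 0.0519
grip_force: 25.0
```

```bash
python3 -m jog '[[0,0,0.05,0,0,0],[0,0,0.05,0,0,0],[0,0,0.05,0,0,0]]'
```

```text
time_s: 10.85
ee_pos: [0.4465, -0.2986, 0.2243]
eef_rot: [-3.141, 0.0, -3.141]
force: [-2.8, 1.9, 6.0]
grip_width: 0.0516
grip_force: 25.0
```

```bash
python3 -m jog '[[0,0,0,0,0,0],[0,0,0,0,0,0],[0,0,0,0,0,0],[0,0,0,0,0,0],[0,0,-2,0,0,0],[0,0,-6,0,0,0],[0,0,-11,0,0,0],[0,0,-12,0,0,0]]' 100; python3 -m jog '[[0,5,0,0,0,0],[0,10,0,0,0,0],[0,15,0,0,0,0],[0,20,0,0,0,0],[0,25,0,0,0,0],[0,30,0,0,0,0],[0,35,0,0,0,0],[0,40,0,0,0,0]]';  python3 - <<'E'
from h import *
print(delta(.445,.340,.145,np.pi))
E
```

```text
time_s: 11.65
ee_pos: [0.4468, -0.2988, 0.349]
eef_rot: [-3.137, 0.006, -3.141]
force: [-0.7, 0.4, -0.1]
grip_width: 0.0941
grip_force: 0.0
time_s: 12.45
ee_pos: [0.4459, 0.1035, 0.3434]
eef_rot: [-3.142, 0.0, -3.141]
force: [1.0, -0.7, 0.5]
grip_width: 0.0939
grip_force: 0.0
(array([ 0.08, 23.65,  1.8 ]), array([-0.,  0.,  0.]))
```

```bash
python3 -m jog '[[0,5,0,0,0,0],[0,10,0.5,0,0,0],[0,15,1,0,0,0],[0,20,1,0,0,0],[0,23.5,1,0,0,0],[0,23.5,1,0,0,0],[0,23.5,1,0,0,0]]'
python3 - <<'E'
from h import *
c=ctrl.camera("wrist"); cv2.imwrite("pics/w4.png",c["img"])
for k in blobs(c,'green'): print(k.reshape(-1,2).mean(0).round(),circ(c,k,.052))
print(delta(.445,.340,.034,np.pi))
c=ctrl.camera("top"); cv2.imwrite("pics/t4.png",c["img"])
for k in blobs(c,'green',40): print(k.reshape(-1,2).mean(0).round(),circ(c,k,.007))
E
```

```text
time_s: 13.15
ee_pos: [0.4461, 0.3368, 0.3328]
eef_rot: [-3.141, -0.001, -3.14]
force: [0.2, 0.6, 0.3]
grip_width: 0.0942
grip_force: 0.0
[287. 217.] (0.44664305448532104, 0.3410506844520569, 27.216682210564613)
[ 88. 227.] (0.45621004700660706, 0.17965461313724518, 42.19258576631546)
(array([ 0.12,  0.41, 11.87]), array([-0.001, -0.001,  0.   ]))
```

View pics/w4.png

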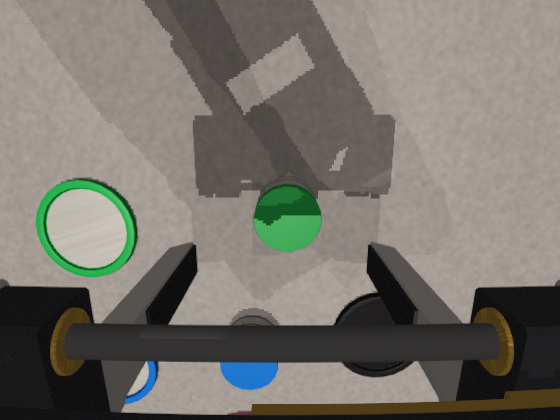

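View pics/t4.png

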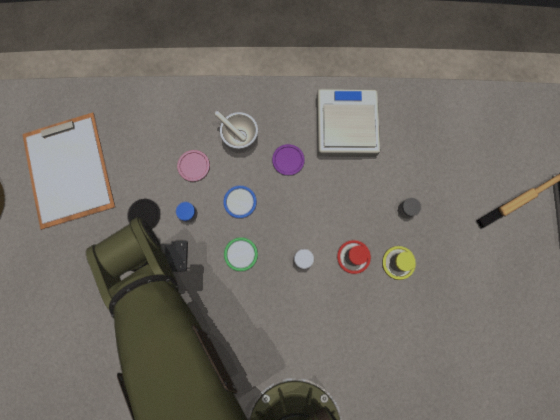

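Red (358,256) and yellow (404,263) tins stand in their dishes; green lid at (287,217) in the wrist view, about 4 mm off in y.

```bash
python3 -m jog '[[0,0.4,4,0,0,0],[0,0.4,8,0,0,0],[0,0.4,10.7,0,0,0],[0,0.4,11.8,0,0,0],[0,0.4,11.8,0,0,0]]'; python3 -m jog '[[0,0,0,0,0,0],[0,0,0,0,0,0],[0,0,0,0,0,0],[0,0,0,0,0,0],[0,0,0,0,0,0],[0,0,0,0,0,0],[0,0,0,0,0,0],[0,0,0,0,0,0]]' 0 25
python3 - <<'E'
from h import *
c=ctrl.camera("top"); c["img"]=cv2.imread("pics/top0.png")
for k in [cv2.findContours(mask(c["img"],'green',100,40),0,1)[0]][0]:
  if len(k)>20: print(circ(c,k,.007))
print(delta(.471,.154,.144,np.pi))
E
```

```text
time_s: 13.75
ee_pos: [0.4465, 0.3396, 0.215]
eef_rot: [-3.141, -0.001, 3.141]
force: [-0.0, -0.6, 0.1]
grip_width: 0.0944
grip_force: 0.0
time_s: 14.55
ee_pos: [0.4463, 0.3405, 0.2159]
eef_rot: [3.141, 0.0, -3.141]
force: [-1.1, 0.5, 4.1]
grip_width: 0.052
grip_force: 25.0
(0.44808900356292725, 0.35099390149116516, 26.75098367035389)
(0.4691617786884308, 0.15194228291511536, 46.444155275821686)
(array([ -2.46, -18.65, -10.85]), array([0., 0., 0.]))
```

```bash
python3 -m jog '[[0,0,-2,0,0,0],[0,0,-5,0,0,0],[0,0,-9,0,0,0],[-0.6,-4.5,-10,0,0,0],[-1.2,-9,-10,0,0,0],[-1.8,-13.5,-10,0,0,0],[-2.4,-17.5,-10,0,0,0],[-2.4,-18.7,-10,0,0,0]]';python3 -m jog '[[0,0,0,0,0,0],[0,0,0,0,0,0]]'
python3 - <<'E'
from h import *
c=ctrl.camera("wrist"); cv2.imwrite("pics/w5.png",c["img"])
print(delta(.470,.153,.0405,np.pi))
E
```

```text
time_s: 15.4
ee_pos: [0.4706, 0.1505, 0.3154]
eef_rot: [-3.141, -0.001, 3.139]
force: [-0.1, 0.7, -2.3]
grip_width: 0.052
grip_force: 25.0
time_s: 15.6
ee_pos: [0.4703, 0.1541, 0.3155]
eef_rot: [3.141, -0.0, -3.141]
force: [0.7, -0.2, -2.9]
grip_width: 0.0517
grip_force: 25.0
(array([ 0.02, -0.14,  9.46]), array([ 0.   , -0.   ,  0.001]))
```

View pics/w5.png

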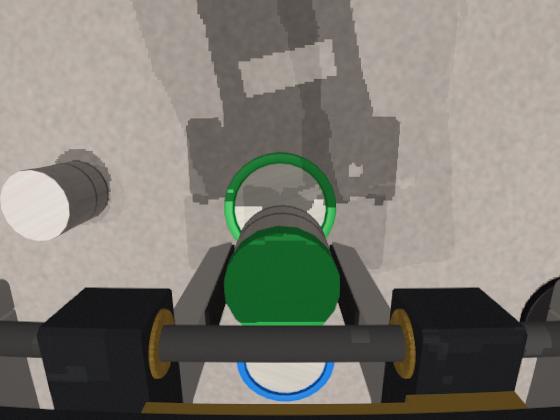

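Green lid (282,280) held over the green dish (281,207). Lowering.

```bash
python3 -m jog '[[0,-0.1,3,0,0,0],[0,-0.1,6,0,0,0],[0,-0.1,8,0,0,0],[0,-0.1,8.9,0,0,0],[0,-0.1,9.2,0,0,0],[0,-0.1,9.35,0,0,0],[0,-0.1,9.45,0,0,0],[0,-0.1,9.45,0,0,0]]'; python3 -m jog '[[0,0,0.05,0,0,0],[0,0,0.1,0,0,0],[0,0,0.1,0,0,0]]'
```

```text
time_s: 16.45
ee_pos: [0.4705, 0.1526, 0.2218]
eef_rot: [3.141, 0.001, -3.141]
force: [0.1, 0.2, -1.8]
grip_width: 0.0516
grip_force: 25.0
time_s: 16.75
ee_pos: [0.4705, 0.1525, 0.2208]
eef_rot: [3.141, 0.001, -3.141]
force: [-2.7, -0.2, 5.9]
grip_width: 0.0518
grip_force: 25.0
```

Contact. Release, rise, and go over the blue tin.

```bash
python3 -m jog '[[0,0,0,0,0,0],[0,0,0,0,0,0],[0,0,0,0,0,0],[0,0,0,0,0,0],[0,0,-2,0,0,0],[0,0,-6,0,0,0],[0,0,-10,0,0,0],[0,0,-11,0,0,0]]' 100; python3 -m jog '[[-3,4,0,0,0,0],[-6,8,0,0,0,0],[-9,12,0,0,0,0],[-11.6,15.3,0.5,0,0,0],[-11.6,15.3,1,0,0,0],[-11.6,15.3,1,0,0,0],[-11.6,15.3,1,0,0,0]]';  python3 - <<'E'
from h import *
c=ctrl.camera("wrist"); cv2.imwrite("pics/w6.png",c["img"])
for k in blobs(c,'blue'): print(k.reshape(-1,2).mean(0).round(),circ(c,k,.043))
print(delta(.586,.306,.028,np.pi))
E
```

```text
time_s: 17.55
ee_pos: [0.4707, 0.1526, 0.3341]
eef_rot: [3.14, 0.006, -3.141]
force: [0.1, 0.5, -1.5]
grip_width: 0.0941
grip_force: 0.0
time_s: 18.25
ee_pos: [0.586, 0.3047, 0.3199]
eef_rot: [-3.141, -0.001, 3.141]
force: [-0.2, -0.5, -0.0]
grip_width: 0.0944
grip_force: 0.0
(array([ 0.  ,  0.14, 11.22]), array([-0.   ,  0.   , -0.001]))
```

View pics/w6.png

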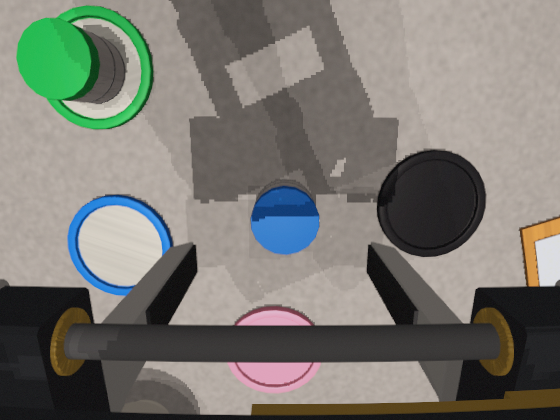

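Green tin stands in its dish (98,65). Blue lid at (285,220), centred; black decoy dish near the right finger, so grasp at 30 mm.

```bash
python3 -m jog '[[0,0.1,4,0,0,0],[0,0.1,7.5,0,0,0],[0,0.1,10,0,0,0],[0,0.1,11,0,0,0],[0,0.1,11,0,0,0]]'; python3 -m jog '[[0,0,0,0,0,0],[0,0,0,0,0,0],[0,0,0,0,0,0],[0,0,0,0,0,0],[0,0,0,0,0,0],[0,0,0,0,0,0],[0,0,0,0,0,0],[0,0,0,0,0,0]]' 0 25
python3 - <<'E'
from h import *
print(delta(.622,.158,.13,np.pi))
E
```

```text
time_s: 18.8
ee_pos: [0.5862, 0.3059, 0.21]
eef_rot: [-3.141, -0.001, 3.141]
force: [0.3, 0.2, 0.8]
grip_width: 0.0941
grip_force: 0.0
time_s: 19.6
ee_pos: [0.5863, 0.3065, 0.2104]
eef_rot: [3.142, 0.0, -3.141]
force: [0.2, -0.1, 2.3]
grip_width: 0.0514
grip_force: 25.0
(array([ -3.56, -14.86, -10.01]), array([0., 0., 0.]))
```

```bash
python3 -m jog '[[0,0,-2,0,0,0],[0,0,-5,0,0,0],[0,0,-9,0,0,0],[-1,-4,-10,0,0,0],[-2,-8,-10,0,0,0],[-3,-12,-10,0,0,0],[-3.5,-14.8,-10,0,0,0],[-3.5,-14.8,-10,0,0,0]]';python3 -m jog '[[0,0,0,0,0,0],[0,0,0,0,0,0]]'
python3 - <<'E'
from h import *
c=ctrl.camera("wrist"); cv2.imwrite("pics/w7.png",c["img"])
print(delta(.622,.158,.0350,np.pi))
E
```

```text
time_s: 20.4
ee_pos: [0.622, 0.1551, 0.3097]
eef_rot: [-3.141, -0.001, 3.138]
force: [-0.8, 0.1, -2.7]
grip_width: 0.0518
grip_force: 25.0
time_s: 20.6
ee_pos: [0.6212, 0.1594, 0.3099]
eef_rot: [3.142, -0.001, -3.141]
force: [0.7, 0.1, -2.6]
grip_width: 0.0518
grip_force: 25.0
(array([-0.09, -0.16,  9.45]), array([ 0.   , -0.   ,  0.001]))
```

View pics/w7.png

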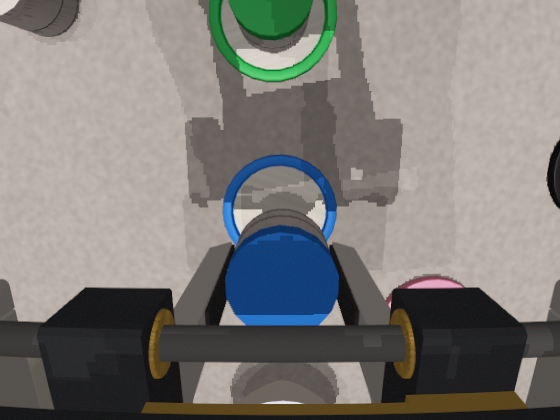

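Blue lid (282,277) held over the blue dish (280,208); lowering.

```bash
python3 -m jog '[[0,-0.1,3,0,0,0],[0,-0.1,6,0,0,0],[0,-0.1,8,0,0,0],[0,-0.1,8.9,0,0,0],[0,-0.1,9.2,0,0,0],[0,-0.1,9.35,0,0,0],[0,-0.1,9.45,0,0,0],[0,-0.1,9.45,0,0,0]]'; python3 -m jog '[[0,0,0.05,0,0,0],[0,0,0.1,0,0,0],[0,0,0.1,0,0,0]]'
```

```text
time_s: 21.45
ee_pos: [0.6215, 0.1576, 0.2165]
eef_rot: [3.141, 0.001, -3.141]
force: [-0.3, 0.2, -2.6]
grip_width: 0.0515
grip_force: 25.0
time_s: 21.75
ee_pos: [0.6215, 0.1575, 0.2153]
eef_rot: [3.141, 0.001, -3.141]
force: [-2.0, -0.8, 4.4]
grip_width: 0.0515
grip_force: 25.0
```

Contact. Release, rise and check.

```bash
python3 -m jog '[[0,0,0,0,0,0],[0,0,0,0,0,0],[0,0,0,0,0,0],[0,0,0,0,0,0],[0,0,-2,0,0,0],[0,0,-6,0,0,0],[0,0,-10,0,0,0],[0,0,-13,0,0,0]]' 100; python3 -m jog '[[4,4,-3,0,0,0],[7,8,-3,0,0,0],[10,12,-3,0,0,0],[13,16,-3,0,0,0],[16,20,-3,0,0,0],[19,24,-3,0,0,0],[19,27,-3,0,0,0],[19,27,-3,0,0,0]]'; python3 -m jog '[[0,0,0,0,0,0],[0,0,0,0,0,0],[0,0,0,0,0,0]]'
python3 - <<'E'
from h import *
a=cv2.resize(ctrl.camera("top")["img"][150:320,120:450],(792,408),interpolation=2); cv2.imwrite("pics/t8.png",a)
b=cv2.resize(ctrl.camera("scene")["img"][120:330,80:480],None,fx=2,fy=2); cv2.imwrite("pics/s8.png",b)
E
```

```text
time_s: 22.55
ee_pos: [0.6213, 0.1575, 0.3473]
eef_rot: [3.141, 0.002, -3.141]
force: [0.8, 0.6, 1.0]
grip_width: 0.094
grip_force: 0.0
time_s: 23.35
ee_pos: [0.4293, 0.431, 0.3746]
eef_rot: [3.141, 0.0, -3.137]
force: [0.3, -0.5, 0.0]
grip_width: 0.0939
grip_force: 0.0
time_s: 23.65
ee_pos: [0.4319, 0.4264, 0.3748]
eef_rot: [-3.142, 0.0, 3.14]
force: [0.2, 0.4, -0.5]
grip_width: 0.0942
grip_force: 0.0
```

View pics/t8.png

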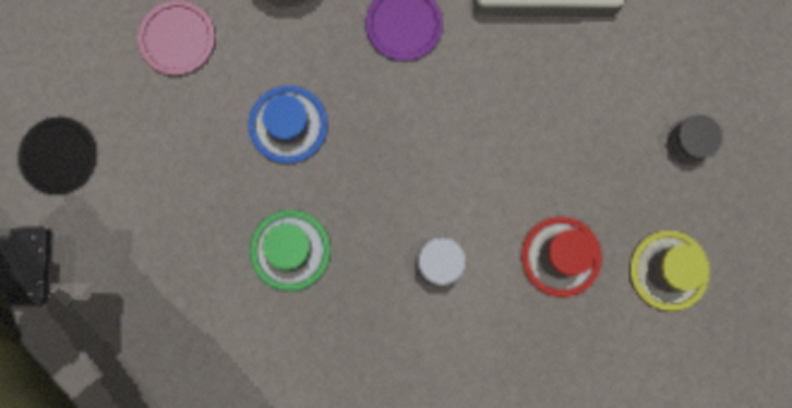

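View pics/s8.png

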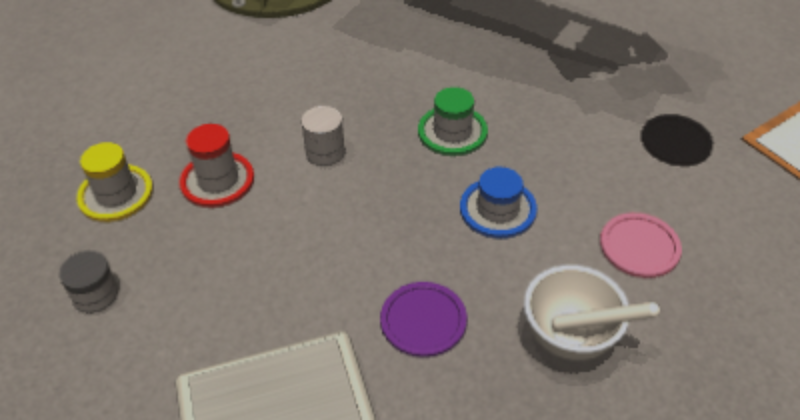

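All four tins stand upright inside their matching rims: in the scene crop, yellow (110,175), red (212,158), green (453,115), blue (500,195). The bare tins are where they were, and the gripper is clear.

```bash
python3 -c "
from station import ctrl
print(ctrl.hand_in())"
```

```text
the job is handed in; nothing more can be done
None
```

The job is handed in: the red, yellow, green and blue tins were set down in that order, each upright inside its own dish, with the bare-lidded tins untouched, in about 24 s of robot time.

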